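# Set the orange slicer's stop for halving and lock it

### The arm

A 6-joint arm with a two-finger parallel gripper is mounted at the origin on the work surface. World frame = base frame: x ahead of the robot, y to its left, z up, the work surface at z = 0. Lengths are in m, angles in rad, forces in N, time in s.
With the tool pointing down it reaches from about 0.25 to 0.775 m from the base axis. Payload 4 kg.
Tool frame: the origin (TCP) lies midway between the tips of the shut fingers; the grasp point (between the pads) lies 19 mm behind it; z points along the fingers, y is the line along which they close (so a half turn about z gives the same grasp; the last joint's range is limited). The gripper opens to 94 mm and grips with 3 to 60 N. Pads are 16 mm wide; open, the fingers measure 119 mm over their backs; the gripper's body (75 mm by 177 mm) begins 78 mm behind the grasp point.
Start: joints at [-1.434, 0.087, 1.371, -0, 1.684, -0.103], TCP at [0.131, -0.534, 0.206] pointing down, gripper open.
Joint ranges: [-3.1, 3.1], [-0.76, 2.03], [0.27, 2.55], [-1.08, 4.22], [0.17, 2.65], [-2.57, 2.57]. Speed limits (rad/s): [2.79, 2.79, 3.14, 3.14, 3.14, 3.14].

### API

Orientations are given as a unit quaternion [w, x, y, z].
In Python, from rig import robot gives the robot as it stands.
- The arm moves only by the tool drive_effector, called as name([rows], argument=value, ...), one row to a line, values as JSON. Schema: {"type":"object","properties":{"offsets":{"type":"array","items":{"type":"array","prefixItems":[{"type":"number"},{"type":"array","items":{"type":"number"},"minItems":3,"maxItems":3},{"type":"number"}],"minItems":3,"maxItems":3},"minItems":1,"maxItems":12},"grip_force":{"type":"number"},"only":{"type":"string"},"quiet":{"type":"boolean"},"lines":{"type":"string"}},"required":["offsets"],"additionalProperties":false}. offsets is a list of rows, 1 to 12 of them, each written [opening, [dx, dy, dz], turn]: the opening from 0.0 (shut) to 1.0 (fully open), then dx, dy, dz in m, then a turn about the tool's z in rad; each row shifts and turns the commanded pose from where the row before left it, along the tool's axes as they then stand; what a row does not reach is not made up. A row lasts 1/12 s, in which the tool goes at most 0.0417 m and 0.125 rad, less where a joint would pass 70% of its speed; a pose out of reach is approached as far as the arm can. The fingers move at their own pace and stop on an object; grip_force is the grip in N (left out, the last holds). Time passes only in rows, so rows that do not move let the fingers close. The tool returns the time, the measured TCP pose, the force, the opening and the grip force at its end. only (a regular expression) keeps the lines of the reply that match it, lines (a string "A,B") keeps lines A to B, and quiet returns only ok. Input that does not fit is refused with a message, and nothing moves.
- robot.get_obs(): the state, without advancing time (a new reading comes with each control period).
- robot.grab_frame(name): name is "scene" or "top" or "wrist"; returns a dict with "frame" (480x640x3 uint8, red, green, blue), "range_z" (480x640 float32, m along the optical axis (not along the pixel's ray), 0 where there is no reading), "camera_matrix" (3x3 intrinsics, pixels), "eye" and "orientation" of the camera in the world. Camera axes: x right, y up, looking along -z (the intrinsics and any distortion apply to the point x, -y, -z); pixel columns grow to the right and rows downward; lengths in m; the calibration is good to about 2 mm. A picture is of the moment at which its call begins.
- robot.close_job(): hands the job in; it is judged then, once.
The state is a dict: "time": time; "q": joint angles; "joint_velocities": joint speeds; "effort": joint torques, N m; "tcp_pos": TCP position; "tcp_rot": TCP orientation; "force": force on the tool from outside, world axes, zero at the start; "torque": the same for the moment, N m; "width": opening from 0.0 (shut) to 1.0 (fully open); "gripper_force": force on a finger pad.
Only numpy, scipy, OpenCV 4.12 (cv2) and the standard library are available. Lean on these libraries where they do the work, as an engineer would, in place of code of your own. Each camera call takes 0.05 s, during which the arm holds its last target. There are 200 camera calls.

### The job

Set up the lever slicer for halving 80 mm oranges: loosen the wing knob on its red stop, slide the stop until its face stands 40 mm from the blade, and tighten the knob firmly again so the stop is locked there. Keep the blade arm down and leave everything else on the counter where it stands.

Things in the scene. Friction and masses are not known exactly. Their poses are not given: they have to be found in the camera images.
- slicer: Lever slicer fixed to the counter: off-white board 200 mm (its x) by 380 mm (its y), top face 28 mm above the counter. Origin on the counter under the board's middle; z up, +x away from the robot at yaw 0. An aluminium stop rail lies along y at x = +65 mm, on the -y side of the blade. Scale strip on the board's front edge: a black line every 10 mm from the blade's face, longer every 50 mm.
- blade_face (a point): On the blade's stop-side (-y) face where it meets the board, slicer x = -20 mm, y = +90 mm, 28 mm above the counter; slicer's axes. The 3 mm blade stands upright along x, shut in its slot; spine top 82 mm above the counter. The arm hinges at the back between steel cheeks (x = +88 mm, tops 88 mm above the counter); its black grip juts 124 mm beyond the board's front, top 97 mm up.
- stop (a joint): Slide of the red stop along the rail: the distance in m from the blade's face to the stop's face, 0 to 0.19, growing away from the blade (towards the slicer's -y). When the knob is loose the stop moves with a push of 2 to 3 N and stays where it is left; when clamped it holds against 25 N and more.
- stop_face (a point): Point on the stop's face, the blade side (+y) of its upright red plate, at slicer x = -40 mm, 55 mm above the counter; slicer's axes. Plate: 5 mm thick in y, from slicer x = -76 to +89 mm, 30 to 80 mm above the counter (69 mm beside the knob, x over +25 mm); its back (-y side) can be pushed from x = -76 to +40 mm. Behind it on the rail the grey carriage (48 by 40 mm, 69 mm high) bears the knob.
- knob_grip (a point): Middle of the black wing of the knob on the carriage, 99 mm above the counter, on its vertical axis (slicer x = +65 mm, 25 mm behind the stop's face). The wing: an upright bar 14 mm thick (this point's x), 48 mm long (its y), 26 mm tall, 85 to 111 mm above the counter, white line along its top; the point turns with it. Under it a round hub 26 mm across, 77 to 85 mm high.
- clamp_knob (a joint): Angle of the wing knob in rad, 0 to 1.4 with end stops; grows clockwise seen from above (tightening). At 0 the wing lies along the slicer's y (along the rail), at 1.4 nearly across it. Below 0.6 the stop is free; the clamp bites from about 0.65 and is firm above 1.05. It stays where it is left and needs 0.1 to 0.2 N m.
- blade_arm (a joint): Hinge angle of the blade arm in rad: 0 is closed down on the board, growing as the arm is lifted.
- orange_half: Half orange lying cut face down on the board, on the far (+y) side of the blade; 77 mm across, 39 mm high; origin at the middle of its underside.
- jug: Clear acrylic jug, 114 mm across, 190 mm high, with a side handle; origin at the middle of its underside.
- reamer: Standing stainless hand reamer on a round foot, 60 mm across, 125 mm high; origin at the middle of its underside.
- trivet: Round cork trivet, 170 mm across, 10 mm thick; origin at the middle of its underside.
- mug: Blue ceramic mug, 82 mm across, 95 mm high; origin at the middle of its underside.
- sugar_jar: White ceramic jar with a steel cap, 84 mm across, 130 mm high; origin at the middle of its underside.
- fruit_bowl: White bowl of oranges, 160 mm across, about 85 mm high; origin at the middle of its underside.
- spoon: Steel spoon lying on the counter, about 200 mm long; origin under its middle.
- press: White electric citrus press, fixed on the counter, about 170 mm across and 250 mm high, with a spout and a toggle switch on its front; origin at the middle of its underside.

How it is judged:
By the outcome, as a careful person would: the job done as asked, in the order asked, and still so for the second after the job is handed in, with the robot touching nothing.
It also fails if it takes over 67 s, if anything falls off the work surface, if the arm or the gripper's body presses on something with over 40 N, if the wrist force passes 120 N, or if a joint passes its speed limit or range.

## Working session

There is one attempt and no reset: what is moved stays moved. The work goes in short steps, Python scripts to look and compute and a tool call to move; the robot and the scene stay as the last step left them, time stands still between calls to the robot, and variables do not carry over. Pictures are saved under pics/ and viewed, at most 10 in all, crops included, and the job is handed in when it is done.

```bash
ls; mkdir -p pics
```

Create h.py:
```python
import numpy as np,cv2
from scipy.spatial.transform import Rotation as R
from rig import robot
def rot(q): return R.from_quat(q,scalar_first=True)
def grab(n):
    f=robot.grab_frame(n); f['K']=np.array(f['camera_matrix']); f['Rm']=rot(f['orientation']).as_matrix(); f['eye']=np.array(f['eye']); return f
def pts(f):
    z=f['range_z']; v,u=np.mgrid[:480,:640]; K=f['K']
    c=np.stack([(u-K[0,2])/K[0,0]*z,-(v-K[1,2])/K[1,1]*z,-z],-1)
    P=c@f['Rm'].T+f['eye']; P[z==0]=np.nan; return P
def ray(f,u,v,h):
    K=f['K']; d=f['Rm']@np.array([(u-K[0,2])/K[0,0],-(v-K[1,2])/K[1,1],-1]); return f['eye']+d*(h-f['eye'][2])/d[2]
def save(f,n): cv2.imwrite('pics/'+n,f['frame'][:,:,::-1])
```

Run:
```python
from h import *
for n in('scene','top'):
    f=grab(n); save(f,n+'0.png'); print(n,f['K'].tolist(),f['eye'],f['Rm'].round(3).tolist(),[k for k in f])
print(robot.get_obs())
```

```text
pics
rig.py
scene [[605.0268596874846, 0.0, 313.3478944459595], [0.0, 605.0268596874846, 242.06287073636878], [0.0, 0.0, 1.0]] [1.40913818 0.42270955 1.50231362] [[-0.5, -0.722, 0.479], [0.866, -0.424, 0.264], [0.012, 0.547, 0.837]] ['frame', 'range_z', 'camera_matrix', 'eye', 'orientation', 'K', 'Rm']
top [[455.42429780016664, 0.0, 322.78560054856797], [0.0, 455.42429780016664, 237.73759391288266], [0.0, 0.0, 1.0]] [ 0.48431427 -0.01340685  1.21523122] [[-0.027, 0.992, -0.121], [-1.0, -0.027, 0.002], [-0.001, 0.121, 0.993]] ['frame', 'range_z', 'camera_matrix', 'eye', 'orientation', 'K', 'Rm']
{'time': 0.1, 'q': array([-1.43413263e+00,  8.78666065e-02,  1.37208220e+00,  2.66383146e-05,
        1.68357671e+00, -1.03089207e-01]), 'joint_velocities': array([ 1.26513624e-03, -1.89340377e-03, -3.21285241e-03, -1.45042392e-03,
        5.39272428e-05,  4.05534698e-04]), 'effort': array([ 1.69841445e-03, -3.41251123e+01, -3.03302586e+01,  7.19826040e-02,
        3.04163934e-02, -1.00801908e-04]), 'tcp_pos': array([ 0.13054894, -0.5337869 ,  0.20443974]), 'tcp_rot': array([-9.66516712e-04,  9.92822777e-01,  1.19590965e-01, -2.98882604e-06]), 'force': array([-0.12627609, -0.35518998,  0.2189019 ]), 'torque': array([-0.01598858,  0.01066717, -0.0431686 ]), 'gripper_force': 0.0, 'width': 0.9987568054668865}
```

View pics/top0.png

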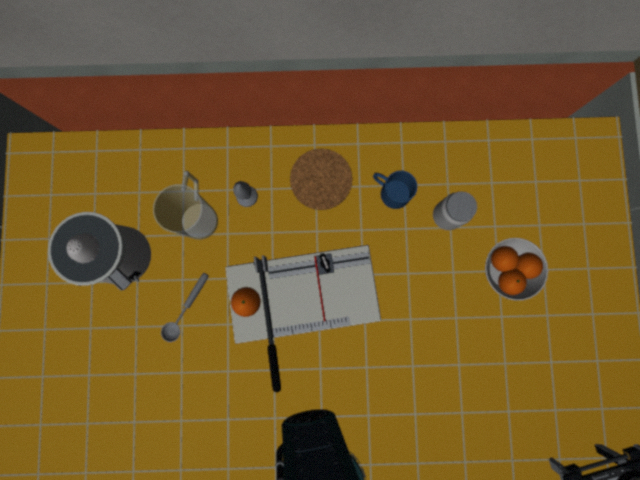

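View pics/scene0.png

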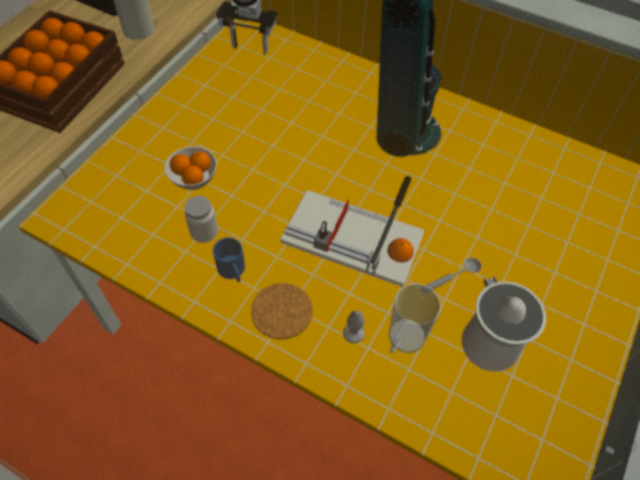

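The top view shows the board with corners near (227,267), (367,246), (381,321) and (235,343), the knob near (325,263), the red plate from (317,260) to (325,321), and the blade from (262,265) to (270,340). The scene view agrees with this. Next I'll measure them.

Create m.py:
```python
from h import *
f=grab('top'); P=pts(f); im=f['frame']; hsv=cv2.cvtColor(im,cv2.COLOR_RGB2HSV)
roi=np.zeros((480,640),bool); roi[235:355,215:395]=1
w=roi&(P[...,2]>.018)&(P[...,2]<.14)&(hsv[...,1]<90)
w=cv2.morphologyEx(w.astype(np.uint8),cv2.MORPH_CLOSE,np.ones((9,9))); w=cv2.morphologyEx(w,cv2.MORPH_OPEN,np.ones((15,15)))
c=max(cv2.findContours(w,0,2)[0],key=cv2.contourArea)[:,0]
X=np.array([ray(f,u,v,.028)[:2] for u,v in c]).astype(np.float32)
r=cv2.minAreaRect(X); print('board',r, cv2.boxPoints(r).round(4).tolist())
red=roi&(hsv[...,1]>140)&((hsv[...,0]<6)|(hsv[...,0]>172))
n,l,s,ce=cv2.connectedComponentsWithStats(red.astype(np.uint8)); i=1+np.argmax(s[1:,4]); print('red',s[1:].tolist())
v,u=np.where(red&(roi)&(P[...,2]>.05)); Z=P[v,u]; print('redz',np.percentile(Z[:,2],[5,50,95]))
XR=np.array([ray(f,a,b,.08)[:2] for a,b in zip(u,v)]); print('redline',cv2.fitLine(XR.astype(np.float32),cv2.DIST_HUBER,0,.01,.01).ravel(),len(XR))
dk=roi&(P[...,2]>.1)&(P[...,2]<.125); v,u=np.where(dk&(abs(u0:=np.mgrid[:480,:640][1]-325)<25)); print('knob',len(v),u.min(),u.max(),v.min(),v.max(),np.median(P[v,u],0))
bl=roi&(P[...,2]>.06)&(np.mgrid[:480,:640][1]<285)&(np.mgrid[:480,:640][1]>255); v,u=np.where(bl)
print('blade',P[v,u][:, 2].mean())
cv2.imwrite('pics/crop.png',cv2.resize(im[235:395,215:395,::-1],None,fx=3.7,fy=3.7,interpolation=cv2.INTER_CUBIC))
```

```bash
python3 m.py
```

```text
board ((0.4875747859477997, 0.041935995221138), (0.2105022370815277, 0.3785514831542969), 7.208223819732666) [[0.3594000041484833, 0.21649999916553497], [0.40689998865127563, -0.1590999960899353], [0.6157000064849854, -0.13259999454021454], [0.5681999921798706, 0.24289999902248383]]
red [[315, 257, 3, 16, 18], [318, 279, 1, 1, 1], [319, 286, 1, 2, 2], [321, 298, 1, 3, 3], [322, 306, 1, 1, 1], [323, 311, 1, 1, 1], [324, 319, 1, 1, 1], [269, 347, 1, 1, 1], [275, 354, 1, 1, 1]]
redz [0.0657439  0.0707771  0.08446537]
redline [ 9.9310297e-01  1.1724561e-01  5.2903736e-01 -4.4222084e-05] 29
knob 111 319 330 253 271 [ 0.55969825 -0.01747268  0.11137042]
blade 0.08290704667623054
```

View pics/crop.png

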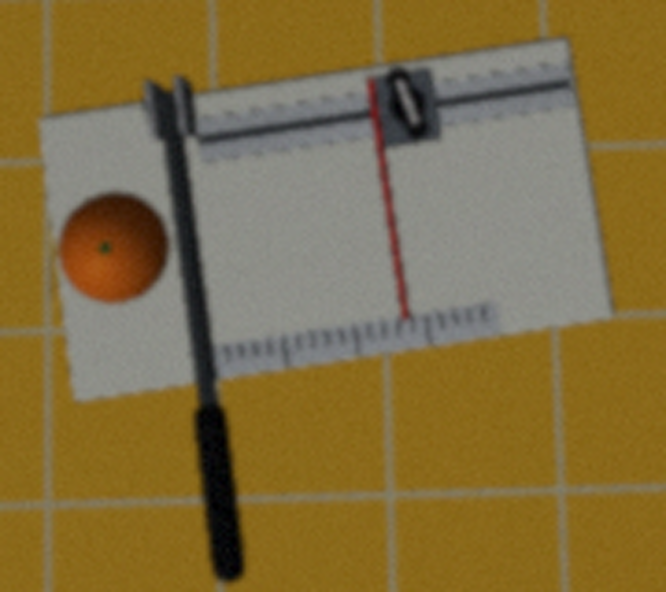

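The crop shows the wing running from (395,70) to (418,130), nearly across the rail, so it is tight at about 1.3 rad. The plate sits about 133 mm from the blade, near the scale's right part. The knob works out at slicer x = 0.064, against 0.065 given. The board's yaw is about 7°. I'll move above the knob now.

drive_effector([
  [1,[0.03,-0.022,0],0],
  [1,[0.03,-0.022,0],0],
  [1,[0.03,-0.022,0],0],
  [1,[0.03,-0.022,0],0],
  [1,[0.03,-0.022,0],0],
  [1,[0.03,-0.022,0],0],
  [1,[0.03,-0.022,0],0],
  [1,[0.03,-0.022,0],0],
  [1,[0.03,-0.022,0],0],
])

```text
time: 0.9
tcp_pos: [0.3465, -0.2761, 0.2053]
tcp_rot: [0.0, 0.993, 0.119, 0.0]
force: [0.5, -0.5, -0.2]
width: 1.0
gripper_force: 0.0
```

drive_effector([
  [1,[0.03,-0.022,0],0],
  [1,[0.03,-0.022,0],0],
  [1,[0.03,-0.022,0],0],
  [1,[0.03,-0.022,0],0],
  [1,[0.03,-0.022,0],0],
  [1,[0.03,-0.022,0],0],
  [1,[0.03,-0.022,0],0],
  [1,[0.02,-0.018,0],0],
  [1,[0,0,0],0],
  [1,[0,0,0],0],
])

```text
time: 1.73
tcp_pos: [0.5285, -0.055, 0.2047]
tcp_rot: [-0.0, 0.993, 0.121, -0.001]
force: [-0.2, -0.2, 0.1]
width: 1.002
gripper_force: 0.0
```

Run:
```python
from h import *
f=grab('wrist'); save(f,'wr1.png'); np.savez('wr1.npz',P=pts(f)); o=robot.get_obs(); print(o['tcp_pos'],o['q'],f['eye'],f['Rm'].round(3).tolist(),f['K'][0,0])
P=pts(f);m=(P[...,2]>.102)&(P[...,2]<.118)&(abs(P[...,0]-.56)<.06)&(abs(P[...,1]+.02)<.06)
v,u=np.where(m);print(len(v),u.min(),u.max(),v.min(),v.max(),np.median(P[m],0))
```

```text
[ 0.52813238 -0.05601981  0.2048891 ] [-2.11945477e-01  4.62737114e-02  1.41525419e+00 -7.66654713e-04
  1.68140831e+00  1.11800243e+00] [ 0.59429237 -0.03811024  0.38531256] [[0.24, 0.943, 0.23], [-0.971, 0.234, 0.055], [-0.001, -0.236, 0.972]] 339.03279866745805
1018 281 303 168 227 [ 0.55847141 -0.01850296  0.11218844]
```

View pics/wr1.png

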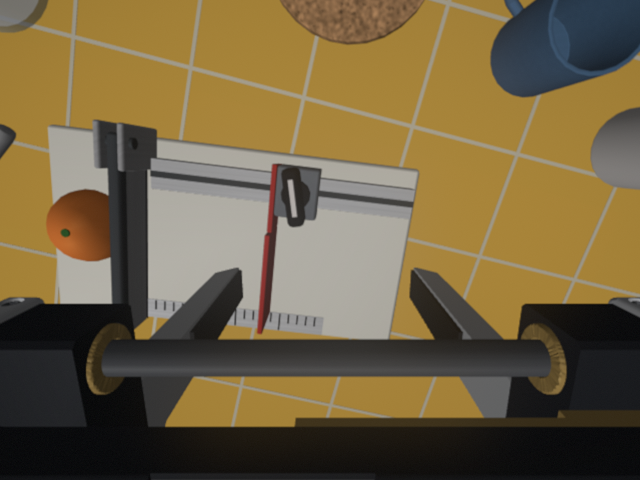

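The wrist view shows the wing at (292,196) with its white line from (289,170) to (295,222). The red plate's top runs from (273,165) to (262,332). The blade arm is near x ≈ 130, and the scale ticks start at about (148,303). Next: precise values.

Create w.py:
```python
from h import *
def measure(f,near,verbose=1):
    P=pts(f); im=f['frame']; hsv=cv2.cvtColor(im,cv2.COLOR_RGB2HSV); v,u=np.mgrid[:480,:640]
    ok=(v<300)&np.isfinite(P[...,2])
    d=np.hypot(P[...,0]-near[0],P[...,1]-near[1])
    # wing
    m=ok&(abs(P[...,2]-.111)<.008)&(d<.05)
    X=np.array([ray(f,a,b,.111)[:2] for a,b in zip(u[m],v[m])]).astype(np.float32)
    r=cv2.minAreaRect(X); L=cv2.fitLine(X,cv2.DIST_L2,0,.01,.01).ravel()
    wa=np.arctan2(L[1],L[0])*np.sign(L[0]); print('wing',np.array(r[0]).round(4),np.array(r[1]).round(4),'ang',round(float(np.arctan(L[1]/L[0])),3))
    # white board surface: edge fits
    b=ok&(P[...,2]>.02)&(P[...,2]<.036)&(hsv[...,1]<60)
    b=cv2.morphologyEx(b.astype(np.uint8),cv2.MORPH_OPEN,np.ones((3,3)))
    return P,hsv,b,ok,u,v
def line(X):
    L=cv2.fitLine(np.array(X,np.float32),cv2.DIST_HUBER,0,.001,.001).ravel(); return L[2:],L[:2]*np.sign(L[np.argmax(abs(L[:2]))])
```

Run:
```python
from w import *
f=grab('wrist'); P,hsv,b,ok,u,v=measure(f,(.5585,-.0185))
# right edge: last board pixel per row ; back edge: first per column
X=[ray(f,np.where(b[r,330:440])[0].max()+330.5,r,.028)[:2] for r in range(220,295,3)]
p,d=line(X); print('right',p,d,np.degrees(np.arctan2(d[1],d[0])))
Y=[ray(f,c,np.where(b[:,c])[0].min()-.5,.028)[:2] for c in list(range(62,90,3))+list(range(170,265,4))+list(range(330,400,4))]
q,e=line(Y); print('back',q,e,np.degrees(np.arctan2(e[1],e[0])))
Z=[ray(f,np.where(b[r,40:80])[0].min()+39.5,r,.028)[:2] for r in list(range(140,185,3))]
s,g=line(Z); print('left',s,g,np.degrees(np.arctan2(g[1],g[0])))
ya=np.array([-d[1],d[0]]); th=np.arctan2(e[1],e[0]); th=th if th>0 else th+np.pi; yaw=th-np.pi/2
ex=np.array([np.cos(yaw),np.sin(yaw)]); ey=np.array([-ex[1],ex[0]]); print('yaw',np.degrees(yaw),'len',(s-p)@ey)
c=ex*(q@ex-.1)+ey*((p@ey)+.19); c2=ex*(q@ex-.1)+ey*(((p+s)/2)@ey); print('centre',c,c2)
S=lambda w:np.array([(w-c)@ex,(w-c)@ey])
red=(hsv[...,1]>130)&((hsv[...,0]<6)|(hsv[...,0]>172))&(u>240)&(u<290)&(v>155)&(v<340)
for r in range(170,335,10):
    cc=np.where(red[r])[0]
    if len(cc): h=.069 if r<232 else .08; print(r,cc.min(),cc.max(),[S(ray(f,x,r,h)[:2]).round(4).tolist() for x in(cc.min()-.5,cc.max()+.5)],np.nanmedian(P[r,cc,2]).round(3))
np.savez('cal.npz',c=c,ex=ex,ey=ey)
```

```text
wing [ 0.5578 -0.0187] [0.0476 0.0144] ang 0.338
right [ 0.50861543 -0.14567956] [0.9926608  0.12093154] 6.9458666
back [0.58406246 0.04759042] [-0.12340155  0.99235684] 97.088455
left [0.5216864  0.23694767] [0.99316114 0.11675172] 6.704672
yaw 7.0884585 len 0.37808982
centre [0.48389912 0.04271031] [0.48401698 0.04176249]
170 271 275 [[0.0831, -0.0454], [0.0836, -0.0499]] 0.071
180 270 274 [[0.074, -0.0452], [0.0745, -0.0498]] 0.071
190 269 273 [[0.0647, -0.045], [0.0653, -0.0496]] 0.071
200 269 272 [[0.0555, -0.0457], [0.0559, -0.0494]] 0.071
210 268 271 [[0.046, -0.0455], [0.0464, -0.0492]] 0.07
220 267 271 [[0.0364, -0.0453], [0.0369, -0.05]] 0.07
230 267 270 [[0.0267, -0.046], [0.0272, -0.0498]] 0.071
240 264 267 [[0.0195, -0.0457], [0.0199, -0.0493]] 0.082
250 263 267 [[0.0098, -0.0454], [0.0103, -0.0501]] 0.081
260 262 266 [[-0.0001, -0.0452], [0.0005, -0.0499]] 0.082
270 262 265 [[-0.0099, -0.0459], [-0.0095, -0.0497]] 0.081
280 261 264 [[-0.02, -0.0457], [-0.0196, -0.0495]] 0.081
290 260 263 [[-0.0303, -0.0455], [-0.0299, -0.0493]] 0.082
300 259 263 [[-0.0408, -0.0453], [-0.0402, -0.0501]] 0.081
310 259 262 [[-0.0512, -0.046], [-0.0508, -0.0499]] 0.081
320 258 262 [[-0.062, -0.0458], [-0.0614, -0.0506]] 0.081
330 257 260 [[-0.0729, -0.0455], [-0.0724, -0.0495]] 0.082
```

Everything agrees with the given sizes: knob x = 65.7 mm, plate at 135 mm, wing at 1.356 rad. I'll align over the wing, descend and grasp.

drive_effector([
  [1,[0.019,-0.0145,0],0],
  [1,[0.0187,-0.0146,0],0],
  [1,[0,0,0.02],-0.098],
  [1,[0,0,0.03],0],
  [1,[0,0,0.03],0],
  [1,[0,0,0.02],0],
  [1,[0,0,0.015],0],
  [1,[0,0,0],0],
  [1,[0,0,0],0],
])

```text
time: 2.58
tcp_pos: [0.5571, -0.0201, 0.09]
tcp_rot: [-0.0, 0.986, 0.167, -0.001]
force: [-0.4, -0.4, 1.0]
width: 0.999
gripper_force: 0.0
```

drive_effector([
  [1,[0.001,-0.001,0],0],
  [0.4,[0,0,0],0],
  [0.2,[0,0,0],0],
  [0,[0,0,0],0],
  [0,[0,0,0],0],
  [0,[0,0,0],0],
  [0,[0,0,0],0],
  [0,[0,0,0],0],
], grip_force=25)

```text
time: 3.25
tcp_pos: [0.5588, -0.0176, 0.0905]
tcp_rot: [0.0, 0.986, 0.168, -0.0]
force: [-0.1, 0.7, -0.2]
width: 0.54
gripper_force: 0.0
```

drive_effector([
  [0,[0,0,0],0],
  [0,[0,0,0],0],
  [0,[0,0,0],0],
  [0,[0,0,0],0],
  [0,[0,0,0],0],
  [0,[0,0,0],0],
  [0,[0,0,0],0],
  [0,[0,0,0],0],
], grip_force=25)

```text
time: 3.92
tcp_pos: [0.5592, -0.0188, 0.0905]
tcp_rot: [0.001, 0.986, 0.168, 0.0]
force: [1.5, -4.5, -2.6]
width: 0.149
gripper_force: 25.0
```

The wing is gripped at 14 mm. Loosening by turning about -1.15 rad.

drive_effector([
  [0,[0,0,0],-0.1],
  [0,[0,0,0],-0.1],
  [0,[0,0,0],-0.1],
  [0,[0,0,0],-0.1],
  [0,[0,0,0],-0.1],
  [0,[0,0,0],-0.1],
  [0,[0,0,0],0],
])

```text
time: 4.5
tcp_pos: [0.5588, -0.0182, 0.0903]
tcp_rot: [0.0, 0.892, 0.452, -0.0]
force: [0.9, -3.3, -2.0]
width: 0.143
gripper_force: 25.0
```

drive_effector([
  [0,[0,0,0],-0.1],
  [0,[0,0,0],-0.1],
  [0,[0,0,0],-0.1],
  [0,[0,0,0],-0.1],
  [0,[0,0,0],-0.1],
  [0,[0,0,0],0],
  [0,[0,0,0],0],
])

```text
time: 5.08
tcp_pos: [0.5582, -0.0172, 0.0902]
tcp_rot: [-0.001, 0.754, 0.657, -0.0]
force: [-1.5, -0.9, -0.6]
width: 0.145
gripper_force: 25.0
```

Run:
```python
from h import *
o=robot.get_obs(); print(o['tcp_pos'],o['force'],o['torque'],rot(o['tcp_rot']).as_matrix()[:,:2].round(4).tolist())
```

```text
[ 0.55816835 -0.01722878  0.09020025] [-1.53979023 -0.86817245 -0.61725886] [-0.28306443  0.07617156  0.05644865] [[0.1362, 0.9907], [0.9907, -0.1362], [0.0004, -0.0015]]
```

drive_effector([
  [0,[0.0102,-0.0027,0],0],
  [0,[0.0102,-0.0027,0],0],
  [0,[0.0102,-0.0027,0],0],
  [0,[0.0102,-0.0027,0],0],
  [0,[0.0102,-0.0027,0],0],
  [0,[0.0102,-0.0027,0],0],
  [0,[0.0102,-0.0027,0],0],
  [0,[0.0102,-0.0027,0],0],
  [0,[0.0102,-0.0027,0],0],
  [0,[0,0,0],0],
  [0,[0,0,0],0],
])

```text
time: 6.0
tcp_pos: [0.5462, 0.0785, 0.0902]
tcp_rot: [-0.001, 0.752, 0.659, 0.0]
force: [-2.4, 0.7, -2.2]
width: 0.145
gripper_force: 25.0
```

Create s.py:
```python
from h import *
# stop face's distance from the blade in each view, by rays on the plate's top edge against the board calibration
z=np.load('cal.npz'); c,ex,ey=z['c'],z['ex'],z['ey']
for n in('wrist','top'):
    f=grab(n); save(f,n+'_%.1f.png'%robot.get_obs()['time']); P=pts(f); hsv=cv2.cvtColor(f['frame'],cv2.COLOR_RGB2HSV)
    red=(hsv[...,1]>130)&((hsv[...,0]<6)|(hsv[...,0]>172))
    v,u=np.where(red); A=np.array([(*( (w:=ray(f,a,b,.08)[:2]-c)@ex, w@ey),P[b,a,2]) for a,b in zip(u,v)])
    k=(abs(A[:,2]-.08)<.006)&(A[:,0]>-.076)&(A[:,0]<.02)&(abs(A[:,1])<.1); A=A[k]
    print(n,len(A),'mid y',np.median(A[:,1]).round(4) if len(A) else None,'dist if thickness 5:',(.09-np.median(A[:,1])-.0025).round(4) if len(A) else None)
o=robot.get_obs(); print(o['tcp_pos'],o['force'],o['width'],(o['tcp_pos'][:2]-c)@ex,(o['tcp_pos'][:2]-c)@ey)
```

```bash
python3 s.py
```

```text
wrist 1408 mid y 0.0507 dist if thickness 5: 0.0368
top 27 mid y 0.0482 dist if thickness 5: 0.0393
[0.54633026 0.07743768 0.09018365] [-2.46150137  1.28376799 -0.93784686] 0.14800241255613786 0.06623938370668354 0.02675783542501511
```

```bash
ls pics; cp pics/wrist_6*.png pics/wcur.png
```

```text
crop.png
scene0.png
top0.png
top_6.1.png
wr1.png
wrist_6.0.png
```

View pics/wcur.png

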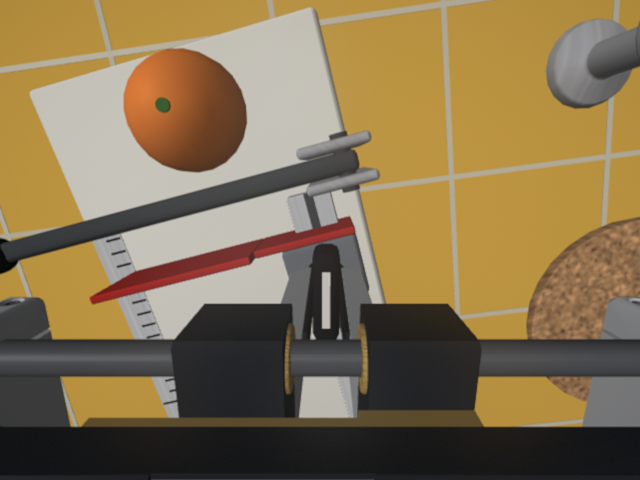

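The view shows the plate from (92,298) to (353,222). The dark band above is its blade-side face and the bright band is its top edge. The orange is untouched and the arm is down. Measuring again in this view, using the board's left end as reference.

Create t.py:
```python
from w import *
z=np.load('cal.npz'); c,ex,ey=z['c'],z['ex'],z['ey']
f=grab('wrist'); hsv=cv2.cvtColor(f['frame'],cv2.COLOR_RGB2HSV); P=pts(f)
S=lambda w:np.array([(w-c)@ex,(w-c)@ey])
red=(hsv[...,1]>130)&((hsv[...,0]<8)|(hsv[...,0]>170)); red[:200]=0
for col in range(110,350,20):
    r=np.where(red[:,col])[0]; V=hsv[r,col,2].astype(int)
    if len(r)<3: continue
    j=np.argmax(np.diff(V))+1; h=.069 if col>252 else .08
    a=ray(f,col,r[j]-.5,h)[:2]; b=ray(f,col,r.max()+.5,h)[:2]
    print(col,r.min(),r[j],r.max(),S(a).round(4),S(b).round(4),V[[0,j-1,j,-1]])
b=((P[...,2]>.02)&(P[...,2]<.036)&(hsv[...,1]<60)).astype(np.uint8); b=cv2.morphologyEx(b,cv2.MORPH_OPEN,np.ones((3,3)))
E1=np.array([S(ray(f,k,np.where(b[:,k])[0].min()-.5,.028)[:2]) for k in range(45,305,10)]); print('left end y',np.median(E1[:,1]).round(4),E1[::6].round(4).tolist())
E2=np.array([S(ray(f,np.where(b[k,300:400])[0].max()+300.5,k,.028)[:2]) for k in range(30,125,10)]); print('back x',np.median(E2[:,0]).round(4))
# slot/ticks and the strip, slicer x of the front
g=cv2.cvtColor(f['frame'],cv2.COLOR_RGB2GRAY)
cv2.imwrite('pics/tick.png',cv2.resize(f['frame'][215:335,70:230,::-1],None,fx=5,fy=5,interpolation=cv2.INTER_CUBIC))
```

```bash
python3 t.py
```

```text
110 286 292 298 [-0.062   0.0511] [-0.0638  0.0469] [119 115 140 141]
130 275 287 293 [-0.0491  0.0511] [-0.0508  0.0469] [111 120 145 140]
150 268 282 288 [-0.0363  0.051 ] [-0.038   0.0468] [114 125 149 139]
170 263 277 283 [-0.0236  0.0509] [-0.0252  0.0468] [113 132 154 138]
190 258 271 278 [-0.0108  0.0515] [-0.0125  0.0467] [114 113 135 137]
210 253 266 273 [0.0017 0.0514] [0.     0.0467] [115 115 139 134]
230 248 261 268 [0.0141 0.0513] [0.0125 0.0467] [114 116 141 137]
250 243 245 262 [0.0284 0.0576] [0.0251 0.0472] [114 114 115  93]
270 237 247 253 [0.0368 0.0513] [0.0355 0.047 ] [116 118 141 143]
290 232 242 249 [0.0496 0.0512] [0.0481 0.0463] [113 121 145 115]
310 230 237 243 [0.0622 0.0511] [0.0611 0.0469] [115 125 149 138]
330 225 232 238 [0.0748 0.0511] [0.0738 0.0468] [113 130 154 138]
left end y 0.1879 [[-0.085, 0.1879], [-0.042, 0.1879], [-0.0267, 0.1183], [0.0411, 0.1879], [0.0812, 0.188]]
back x 0.1
```

View pics/tick.png

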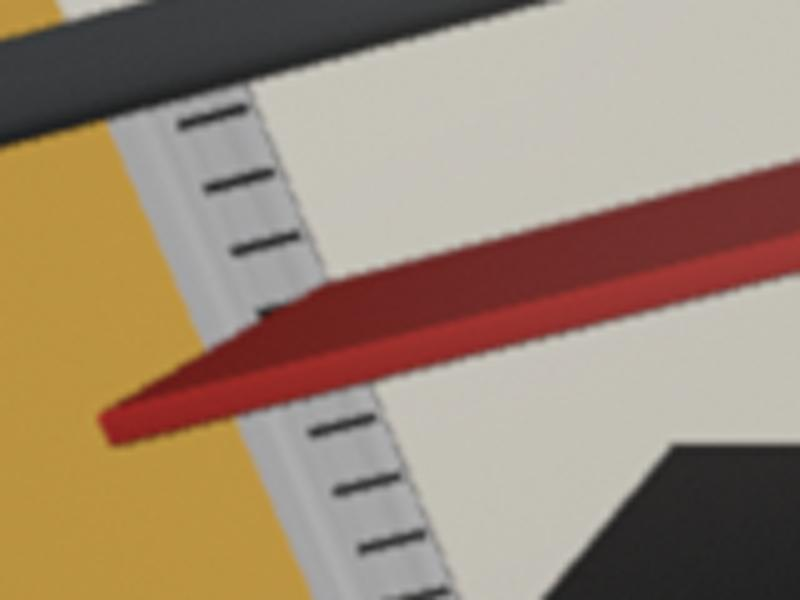

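The ticks (10–30 mm clear, 40 mm partly hidden at about (285,308) in the crop) put the plate's foot about 3 mm short of the 40 mm line, so at roughly 37 mm. I'll put numbers on that from the same picture.

Create k.py:
```python
from h import *
z=np.load('cal.npz'); c,ex,ey=z['c'],z['ex'],z['ey']
f=grab('wrist'); S=lambda w:np.array([(w-c)@ex,(w-c)@ey])
g=cv2.cvtColor(f['frame'],cv2.COLOR_RGB2GRAY).astype(np.float32); hsv=cv2.cvtColor(f['frame'],cv2.COLOR_RGB2HSV)
K=f['K']
def px(w):  # slicer x,y,z -> pixel
    p=f['Rm'].T@(np.r_[c+ex*w[0]+ey*w[1],w[2]]-f['eye']); return K[0,2]-K[0,0]*p[0]/p[2],K[1,2]+K[1,1]*p[1]/p[2]
ys=np.arange(.085,-.035,-.0005)
def prof(im,x,h,ys): 
    q=np.array([px((x,y,h)) for y in ys],np.float32); return cv2.remap(im,q[None,:,0],q[None,:,1],cv2.INTER_LINEAR)[0]
xs=np.arange(-.09,-.08,.001)
p=np.mean([prof(g,x,.028,ys) for x in xs],0)
print('ticks y:',[ (round(float(ys[i]),4),int(p[i])) for i in range(2,len(ys)-2) if p[i]==p[i-2:i+3].min() and p[i]<p[max(0,i-6):i+7].max()-25])
sat=hsv[...,1].astype(np.float32)
yy=np.arange(.075,.03,-.0002)
for x in(-.06,-.045,-.03,-.015,0,.015):
    a=prof(sat,x,.030,yy); print('foot edge y (z=.03) x',x,yy[np.argmax(a>110)].round(4))
o=robot.get_obs(); print(o['tcp_pos'],rot(o['tcp_rot']).as_matrix()[:2,:2].round(4).tolist(),o['force'])
```

```bash
python3 k.py
```

```text
ticks y: [(0.0835, 37), (0.0785, 77), (0.0685, 76), (0.0585, 74), (0.0345, 70), (0.028, 84), (0.018, 84), (0.008, 79), (-0.002, 82), (-0.0085, 53)]
foot edge y (z=.03) x -0.06 0.05
foot edge y (z=.03) x -0.045 0.0498
foot edge y (z=.03) x -0.03 0.05
foot edge y (z=.03) x -0.015 0.0498
foot edge y (z=.03) x 0 0.0498
foot edge y (z=.03) x 0.015 0.0498
[0.54643712 0.07677733 0.09021982] [[0.1328, 0.9911], [0.9911, -0.1328]] [-3.77511241  1.13414367 -1.7803609 ]
```

The stop stands at about 38 mm (foot edge 38.7, top edge 37.4). I'll back it off about 2 mm and measure again.

drive_effector([
  [0,[-0.0018,0.0005,0],0],
  [0,[0,0,0],0],
  [0,[0,0,0],0],
])

```text
time: 6.45
tcp_pos: [0.5468, 0.0743, 0.0902]
tcp_rot: [-0.0, 0.753, 0.658, -0.0]
force: [-4.6, 1.2, -2.5]
width: 0.146
gripper_force: 25.0
```

```bash
python3 k.py; python3 t.py | head -5
```

```text
ticks y: [(0.0785, 78), (0.0685, 75), (0.0585, 78), (0.0485, 79), (0.0425, 55), (0.032, 70), (0.028, 83), (0.018, 82), (0.008, 81), (-0.002, 81), (-0.011, 52)]
foot edge y (z=.03) x -0.06 0.047
foot edge y (z=.03) x -0.045 0.047
foot edge y (z=.03) x -0.03 0.047
foot edge y (z=.03) x -0.015 0.047
foot edge y (z=.03) x 0 0.047
foot edge y (z=.03) x 0.015 0.047
[0.54676888 0.07424273 0.09021549] [[0.1332, 0.9911], [0.9911, -0.1332]] [-3.49056032  0.25697316 -3.19030313]
110 287 292 299 [-0.0619  0.048 ] [-0.064   0.0432] [108 111 139 130]
130 275 287 294 [-0.049  0.048] [-0.051   0.0432] [111 113 139 131]
150 269 282 288 [-0.0362  0.0479] [-0.0379  0.0437] [111 118 143 144]
170 263 277 283 [-0.0235  0.0478] [-0.0251  0.0437] [114 124 148 142]
190 258 272 278 [-0.011   0.0477] [-0.0125  0.0436] [115 130 152 140]
```

The 40 mm tick now shows clear and the stop reads about 40.8 mm. I'll nudge it 0.7 mm forward and tighten with +1.1 rad.

drive_effector([
  [0,[0.0007,-0.0002,0],0],
  [0,[0,0,0],0],
  [0,[0,0,0],0],
])

```text
time: 6.8
tcp_pos: [0.5467, 0.0747, 0.0902]
tcp_rot: [0.0, 0.753, 0.658, -0.001]
force: [-3.5, -1.6, -2.6]
width: 0.147
gripper_force: 25.0
```

```bash
python3 k.py
```

```text
ticks y: [(0.084, 36), (0.0785, 78), (0.0685, 76), (0.0585, 76), (0.0485, 78), (0.043, 55), (0.032, 70), (0.028, 83), (0.018, 81), (0.008, 82), (-0.002, 82), (-0.011, 52)]
foot edge y (z=.03) x -0.06 0.0474
foot edge y (z=.03) x -0.045 0.0474
foot edge y (z=.03) x -0.03 0.0474
foot edge y (z=.03) x -0.015 0.0474
foot edge y (z=.03) x 0 0.0474
foot edge y (z=.03) x 0.015 0.0474
[0.54670554 0.07488247 0.09021774] [[0.1328, 0.9911], [0.9911, -0.1328]] [-3.26755069 -2.28050216 -2.33390766]
```

drive_effector([
  [0,[0,0,0],0.1],
  [0,[0,0,0],0.1],
  [0,[0,0,0],0.1],
  [0,[0,0,0],0.1],
  [0,[0,0,0],0.1],
  [0,[0,0,0],0.1],
  [0,[0,0,0],0.1],
  [0,[0,0,0],0.1],
  [0,[0,0,0],0.1],
  [0,[0,0,0],0.1],
  [0,[0,0,0],0.1],
  [0,[0,0,0],0],
])

```text
time: 7.85
tcp_pos: [0.5476, 0.0745, 0.0905]
tcp_rot: [0.001, 0.986, 0.167, 0.0]
force: [-2.5, -4.2, -2.9]
width: 0.147
gripper_force: 25.0
```

drive_effector([
  [0,[0,0,0],0],
  [0,[0,0,0],0],
])

```text
time: 8.02
tcp_pos: [0.5476, 0.0745, 0.0905]
tcp_rot: [0.001, 0.986, 0.169, 0.0]
force: [-0.5, -5.4, -3.8]
width: 0.146
gripper_force: 25.0
```

drive_effector([
  [0.3,[0,0,0],0],
  [0.5,[0,0,0],0],
  [0.5,[0,0,0],0],
  [0.5,[0,0,0],0],
  [0.5,[0,0,0],0],
  [0.5,[0,0,0],0],
  [0.5,[0,0,-0.01],0],
  [0.5,[0,0,-0.02],0],
  [0.5,[0,0,-0.03],0],
  [0.5,[0,0,-0.03],0],
  [0.5,[-0.02,-0.008,-0.02],0],
  [0.5,[-0.02,-0.008,0],0],
])

```text
time: 9.02
tcp_pos: [0.5068, 0.0775, 0.2071]
tcp_rot: [0.001, 0.986, 0.168, 0.005]
force: [0.6, 0.0, 0.8]
width: 0.498
gripper_force: 0.0
```

drive_effector([
  [0.5,[0,0,0],0],
  [0.5,[0,0,0],0],
])

```text
time: 9.18
tcp_pos: [0.504, 0.0774, 0.2017]
tcp_rot: [0.0, 0.986, 0.168, 0.001]
force: [0.1, 0.2, 0.1]
width: 0.502
gripper_force: 0.0
```

Run:
```python
from w import *
f=grab('wrist'); save(f,'wr2.png'); z=np.load('cal.npz'); c,ex,ey=z['c'],z['ex'],z['ey']
w0=c+ex*.065+ey*.025; measure(f,w0); print(S:=((f['eye'][:2]-c)@ex,(f['eye'][:2]-c)@ey))
```

```bash
sed -i 's/^xs=.*/xs=np.arange(-.09,-.08,.001)/' k.py; python3 k.py
```

```text
wing [0.5456 0.0753] [0.047  0.0141] ang 0.334
(np.float64(0.08974969830439204), np.float64(0.047057245592052224))
ticks y: [(0.0655, 35), (0.059, 101), (0.0455, 74), (0.039, 92), (0.029, 105), (0.019, 104), (0.0085, 102), (-0.0015, 105), (-0.0115, 89), (-0.0215, 102), (-0.0315, 102)]
foot edge y (z=.03) x -0.06 0.0488
foot edge y (z=.03) x -0.045 0.0488
foot edge y (z=.03) x -0.03 0.049
foot edge y (z=.03) x -0.015 0.0488
foot edge y (z=.03) x 0 0.0488
foot edge y (z=.03) x 0.015 0.048
[0.50426183 0.07727999 0.20007069] [[0.9435, 0.3314], [0.3314, -0.9435]] [0.20462919 0.45626197 0.2708053 ]
```

View pics/wr2.png

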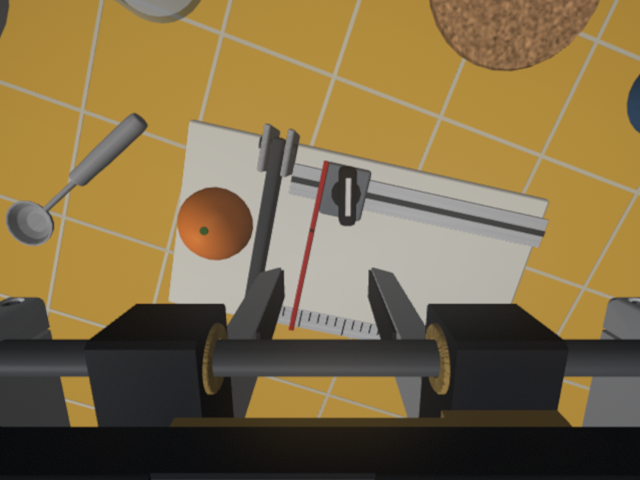

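The overhead view has the camera directly above the plate. The plate runs from (325,162) to (292,328) and the wing at (347,195) stands across the rail at θ ≈ 1.36 rad. The ticks give the blade zero at y = 0.0885 (the long 50 and 100 mm ticks match), and the plate face is at 0.0485, so the stop stands at 40.0 mm. The orange and the blade arm look undisturbed. Handing in.

```bash
python3 -c "from rig import robot; print(robot.close_job())"
```

```text
the job is handed in; nothing more can be done
None
```

The stop's face stands about 40 mm from the blade (within about 1 mm, read from the slicer's scale), the knob is tightened to about 1.36 rad, and the blade arm is still down; I handed the job in after about 9 s of the 67 s allowed.

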